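# Draw the board tray level out of the interlocked board store

## Task

Get the circuit board out of the board store for inspection: the red tongues hold its blue tray in until the open white drawer next to it is pushed fully home. Then draw the tray by its orange fin straight and level out of its tight slot onto the landing rail until it is wholly clear of the slot, without forcing it, and lay it gently, flat and lengthwise in the middle of the yellow rest plate, with the board still in it and the drawer still shut. Leave everything else where it is.

Things in the scene. Friction and masses are not known exactly. Their poses are not given: they have to be found in the camera images.
- store: Fixed grey two-bay board store with a white head unit, 130 mm deep, 177 mm wide, 150 mm high. Origin: on the bench top under the middle of the tray slot's mouth, in the plane of the front face. +x points into the slot (the tray comes out along -x), z up. The drawer bay lies beside the slot, at y = -42 to -133 mm.
- slot (a point): Middle of the slot's mouth, at the height of its floor: z = 20 mm, x = y = 0 in the store. Slot: y -29 to +29 mm, z 20 to 51.6 mm, 94 mm deep: 1 mm play each side of the tray, 1.6 mm above it.
- rail_end (a point): Outer end of the aluminium landing rail, on its top face: x = -149 mm, y = 0, z = 20 mm in the store. The rail is 36 mm wide, level with the slot's floor and runs up to it; the tray overhangs it by 10 mm on each side.
- head_edge (a point): Lower front edge of the head unit, above the slot's middle (x = -16 mm, y = 0, z = 92.5 mm in the store). The head unit juts out 16 mm ahead of the face over both bays, up to z = 150 mm, so an upright gripper reaches neither the fin nor the shut drawer: lean it back 25 to 45 degrees, fingers pointing down and into the store.
- drawer (a joint): White drawer: metres it stands out, 0 = home, at most 0.08; about 2 N of friction, stays where left. While it is out two red tongues stand before the tray's front wall, left and right of the landing rail (x = -22 to -29 mm in the store); they rise 0.3 mm per mm the drawer is out, and free the tray only when it is less than about 10 mm out.
- drawer_face (a point): Point on the outside of the drawer's front plate (80 mm wide, 74 mm high, z 13 to 87 mm in the store), mid-width, 30 mm above the bench: push here along the store's +x. It lies at x = -8 mm in the store when the drawer is home, y = -86 mm.
- tray: Loose blue tray, about 0.3 kg (varies), a box 110 x 56 x 30 mm (x, y, z) with walls upright and an orange fin on its front (-x) end. Origin: middle of the box's underside. It starts in the slot, x along the store's x, origin at x = 35 mm, z = 20 mm there, front wall 20 mm out of the face. Once out it can be gripped across its width by the side walls, 20 to 25 mm above its underside.
- fin (a point): Grip point on the orange upright fin, 71 mm ahead of the tray's origin (-x), 30 mm above its underside. The fin is 10 mm thick (y), runs from 55 to 83 mm ahead of the tray's origin and from 4 to 44 mm above its underside.
- board: Blue circuit board, 64 x 42 x 12 mm, lying in the tray on its 4 mm floor, lengthwise. Origin: middle of its underside.
- rest: Fixed yellow rest plate, 170 x 110 x 4 mm (x, y, z), on the bench. Origin: middle of its underside; the top is at z = 4 mm. The tray is laid with its length along the plate's x, either way round. Between the store and this plate stand a tall fixed microscope and a fume nozzle (x over 0.45 m, up to z = 0.35 m, y -0.22 to 0.15 m): carry the tray round in front of them, near x = 0.37 m.
- solder_reel: Yellow solder reel, 70 x 58 x 22 mm, bystander. Origin: middle of its underside.
- tape: Roll of amber tape, 112 x 101 x 20 mm, bystander. Origin: middle of its underside.
- eraser: Blue and pink eraser, 19 x 42 x 13 mm, bystander. Origin: middle of its underside.
- tips_case: Grey and yellow case, 36 x 70 x 14 mm, bystander. Origin: middle of its underside.

How it is judged:
By the outcome, as a careful person would: the job done as asked, in the order asked, and still so for the second after the job is handed in, with the robot touching nothing.
It also fails if it takes over 72 s, if anything falls off the work surface, if the arm or the gripper's body presses on something with over 40 N, if the wrist force passes 120 N, or if a joint passes its speed limit or range.

## Robot

A 6-joint arm with a two-finger parallel gripper is mounted at the origin on a cart in front of the work surface, level with it; the furniture and walls round the work are solid. World frame = base frame: x ahead of the robot, y to its left, z up, the work surface at z = 0. Lengths are in m, angles in rad, forces in N, time in s.
With the tool pointing down it reaches from about 0.35 to 0.925 m from the base axis. Payload 6.4 kg.
Tool frame: the origin (TCP) lies at the very end of the fingers, on their centre line; the grasp point (between the pads) lies 19 mm behind it; z points along the fingers, y is the line along which they close (so a half turn about z gives the same grasp; the last joint's range is limited). The gripper opens to 94 mm and grips with 3 to 60 N. Pads are 16 mm wide; open, the fingers measure 119 mm over their backs; the gripper's body (75 mm by 177 mm) begins 78 mm behind the grasp point.
Start: joints at [-1.349, 0.245, 1.558, -0, 1.339, -0.174], TCP at [0.251, -0.6, 0.205] pointing down, gripper open.
Joint ranges: [-3.13, 3.13], [-1.02, 2.26], [0.13, 2.54], [-0.95, 4.09], [0.21, 2.88], [-2.74, 2.74]. Speed limits (rad/s): [2.57, 2.57, 3.14, 3.14, 3.14, 3.14].

## Interface

Orientations are given as a unit quaternion [x, y, z, w].
In Python, from rig import arm gives the robot as it stands. The module is installed in compiled form; this text tells all that it offers.
- The arm moves only by the tool servo_tool, never from a script. Its argument "increments" is a list that holds one entry, the list of rows, each a list of 7 numbers: the shift along the tool's x, y, z in cm, then the turn, a rotation vector about the tool's x, y, z in degrees, then the opening in per cent of the stroke, from 0 (shut) to 100 (fully open). A call has 1 to 20 rows; each row is the pose to reach, as a shift and turn from the pose commanded when the call began, along the tool's axes at that moment; what a row does not reach only later rows make up. A row lasts 1/12 s, in which the tool goes at most 41.7 mm and 7.16 degrees, less where a joint would pass 70% of its speed; a pose out of reach is approached as far as the arm can. A call with a gripper value outside its range is refused whole. The fingers move at their own pace and stop on an object; the grip force is fixed at half the most. Time passes only in rows, so rows that repeat a pose let the fingers close. It gives the time, the measured TCP pose, the force, the opening and the grip force at its end, in the units of the state.
- arm.observe(): the state, without advancing time (a new reading comes with each control period).
- arm.snapshot(name): name is "side" or "top" or "wrist"; returns a dict with "color" (480x640x3 uint8, red, green, blue), "vertical_fov" (degrees; the focal length in pixels is half the picture's height over the tangent of half this angle, whatever the lens; pixels are square), "cx", "cy" (the principal point, pixels), "k1" (the pictures are not rectified: a ray, as slopes to the right and down, at radius r is drawn at 1 + k1 r^2 times it, then the intrinsics apply), "extrinsics" (4x4, takes a point from world to camera coordinates); the wrist camera has in their place "T_tool_cam" (4x4, takes a point from camera to tool coordinates, whose origin is the TCP and whose axes are the flange's). Camera axes: x right, y down, z forward; pixel columns grow to the right and rows downward; lengths in m; the calibration is good to about 2 mm. A picture is of the moment at which its call begins: read the wrist's pose just before it. There is no depth.
- arm.hand_in(): hands the job in; it is judged then, once.
The state is a dict: "t": time; "qpos": joint angles; "dq": joint speeds; "joint_torque": joint torques, N m; "tcp_pos": TCP position; "tool_rot": TCP orientation; "force": force on the tool from outside, world axes, zero at the start; "wrist_torque": the same for the moment, N m; "gripper_width": opening from 0.0 (shut) to 1.0 (fully open); "grip_force": force on a finger pad.
Only numpy, scipy, OpenCV 4.12 (cv2) and the standard library are available. Lean on these libraries where they do the work, as an engineer would, in place of code of your own. Each camera call takes 0.05 s, during which the arm holds its last target. There are 200 camera calls.

## Working session

There is one attempt and no reset: what is moved stays moved. The work goes in short steps, Python scripts to look and compute and a tool call to move; the robot and the scene stay as the last step left them, time stands still between calls to the robot, and variables do not carry over. Pictures are saved under pics/ and viewed, at most 12 in all, crops included, and the job is handed in when it is done.

Besides the shell and the picture viewer there is one more tool, called in YAML: its name, and indented under it one key for each argument. servo_tool: Moves the arm, as the interface text tells. Its arguments: {"type":"object","properties":{"increments":{"type":"array","items":{"type":"array","items":{"type":"array","items":{"type":"number"}}}}},"required":["increments"]}

```bash
mkdir -p pics; cat > h.py <<'E'
import numpy as np, cv2
from scipy.spatial.transform import Rotation as R
from rig import arm
def snap(name,fn=None):
    s=arm.observe(); d=arm.snapshot(name)
    f=240/np.tan(np.radians(d["vertical_fov"])/2)
    K=np.array([[f,0,d["cx"]],[0,f,d["cy"]],[0,0,1]]); D=np.array([d["k1"],0,0,0,0.])
    if name=="wrist":
        T=np.eye(4); T[:3,:3]=R.from_quat(s["tool_rot"]).as_matrix(); T[:3,3]=s["tcp_pos"]
        C=T@np.array(d["T_tool_cam"])
    else: C=np.linalg.inv(np.array(d["extrinsics"]))
    if fn: cv2.imwrite("pics/"+fn,d["color"][:,:,::-1])
    return dict(img=d["color"],K=K,D=D,C=C)
def ray(c,uv):
    uv=np.array(uv,float).reshape(-1,1,2)
    n=cv2.undistortPoints(uv,c["K"],c["D"]).reshape(-1,2)
    d=np.c_[n,np.ones(len(n))]@c["C"][:3,:3].T
    return c["C"][:3,3],d
def onz(c,uv,z):
    o,d=ray(c,uv); return o+d*((z-o[2])/d[:,2])[:,None]
def proj(c,P):
    W=np.linalg.inv(c["C"]); rv=cv2.Rodrigues(W[:3,:3])[0]
    return cv2.projectPoints(np.array(P,float).reshape(-1,1,3),rv,W[:3,3],c["K"],c["D"])[0].reshape(-1,2)
def cross(c1,u1,c2,u2):
    o1,d1=ray(c1,u1);o2,d2=ray(c2,u2);d1=d1[0];d2=d2[0]
    t=np.linalg.lstsq(np.c_[d1,-d2],o2-o1,rcond=None)[0]
    a=o1+t[0]*d1;b=o2+t[1]*d2
    return (a+b)/2,np.linalg.norm(a-b)
def state():
    s=arm.observe(); print("t",s["t"],"tcp",np.round(s["tcp_pos"],4),"q",np.round(s["qpos"],3),"\nrot",np.round(R.from_quat(s["tool_rot"]).as_matrix(),3).tolist(),"F",np.round(s["force"],1),s["gripper_width"],s["grip_force"])
    return s
E
python3 - <<'E'
from h import *
a=snap("top","top.png");b=snap("side","side.png");state()
print(a["C"][:3],b["C"][:3])
E
```

```text
t 0.1 tcp [ 0.2505 -0.5992  0.2045] q [-1.349  0.246  1.559 -0.     1.339 -0.174] 
rot [[0.923, 0.386, -0.0], [0.386, -0.923, 0.002], [0.0, -0.002, -1.0]] F [-0.5  0.4  0.5] 0.998198840345207 0.0
[[ 0.02715816 -0.9971947   0.06975077  0.40177907]
 [-0.9995957  -0.02767866 -0.0065064  -0.14496876]
 [ 0.00841875 -0.06954586 -0.99754323  1.48908705]] [[ 0.88082986 -0.3703888   0.29487436  0.10729525]
 [-0.47342662 -0.69232462  0.54456758 -0.88901458]
 [ 0.00244705 -0.61927276 -0.78517212  1.18087734]]
```

View pics/top.png

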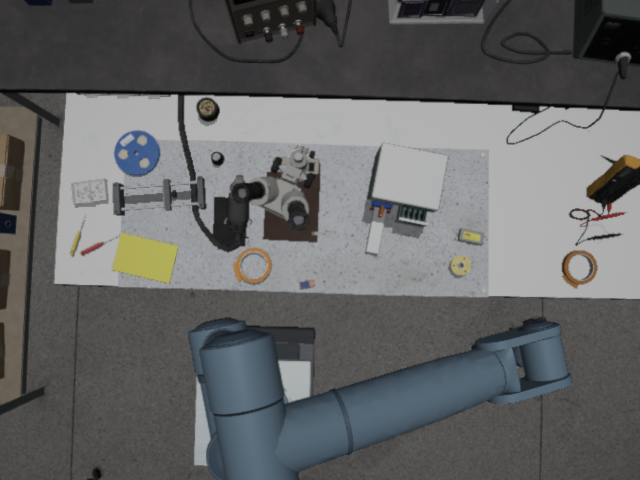

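View pics/side.png

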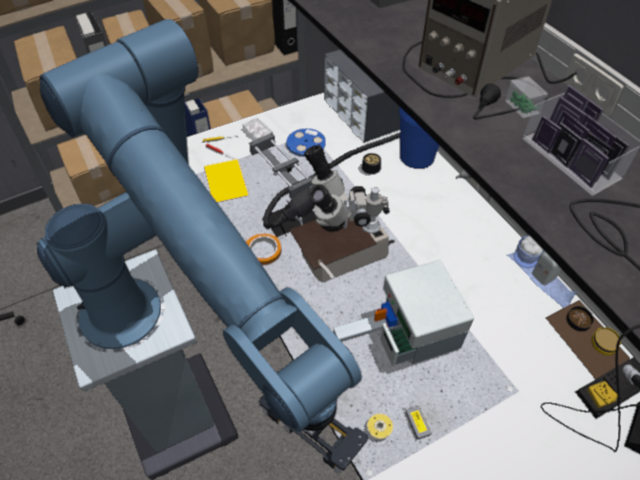

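The top view shows the store roof around (408,178), the landing rail at (375,237), the orange fin at (381,210), the drawer at (412,213) and the yellow rest plate at (145,257). I'll enlarge the store and measure.

```bash
python3 - <<'E'
from h import *
a=snap("top");b=snap("side")
A=cv2.resize(a["img"][135:265,350:450],None,fx=4,fy=4,interpolation=cv2.INTER_CUBIC)
B=cv2.resize(b["img"][255:385,325:425],None,fx=4,fy=4,interpolation=cv2.INTER_CUBIC)
cv2.imwrite("pics/crop.png",np.hstack([A,B])[:,:,::-1])
hsv=cv2.cvtColor(a["img"],cv2.COLOR_RGB2HSV)
m=cv2.inRange(hsv,(24,150,120),(34,255,255)); m[:, :100]=0; m[:,200:]=0
c=max(cv2.findContours(m,0,2)[0],key=cv2.contourArea)
P=onz(a,c.reshape(-1,2).astype(float),0.004)[:,:2].astype(np.float32)
r=cv2.minAreaRect(P);print("rest",r)
# rail: bright, low-sat
g=a["img"].astype(int); m=((g.min(2)>200)).astype(np.uint8); m[:215]=0;m[265:]=0;m[:,:355]=0;m[:,395:]=0
c=max(cv2.findContours(m,0,2)[0],key=cv2.contourArea)
P=onz(a,c.reshape(-1,2).astype(float),0.020)[:,:2].astype(np.float32)
print("rail",cv2.minAreaRect(P),cv2.boxPoints(cv2.minAreaRect(P)))
m=((g.min(2)>185)).astype(np.uint8); m[:140]=0;m[212:]=0;m[:,:365]=0;m[:,450:]=0
c=max(cv2.findContours(m,0,2)[0],key=cv2.contourArea)
P=onz(a,c.reshape(-1,2).astype(float),0.15)[:,:2].astype(np.float32)
print("roof",cv2.minAreaRect(P),cv2.boxPoints(cv2.minAreaRect(P)))
for n,i in(("top",a),("side",b)):
    h=cv2.cvtColor(i["img"],cv2.COLOR_RGB2HSV)
    m=cv2.inRange(h,(5,170,120),(15,255,255)); 
    for c in cv2.findContours(m,0,2)[0]:
        if cv2.contourArea(c)>10: print(n,cv2.boundingRect(c))
E
```

```text
Traceback (most recent call last):
ValueError: max() iterable argument is empty
```

View pics/crop.png

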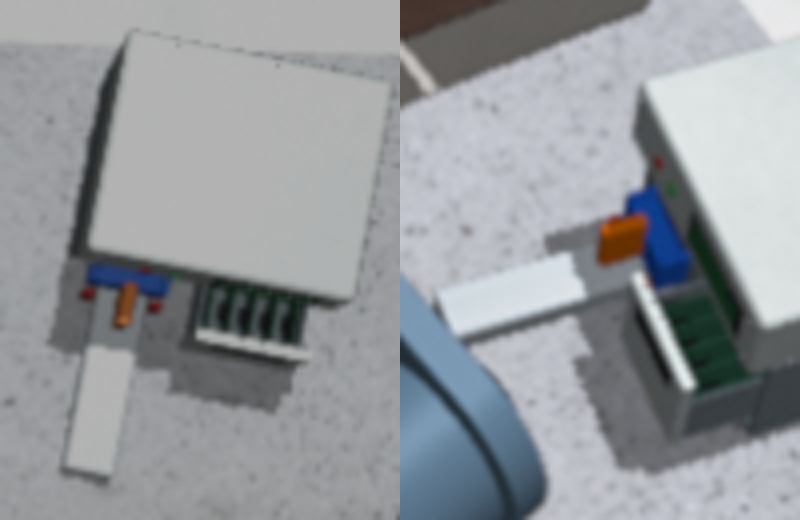

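The crop shows the roof corners, the rail end (64–110, 470), the fin at (125,305), and the drawer open with the red tongues up. I'll compute the geometry from these.

```bash
python3 - <<'E'
from h import *
a=snap("top");b=snap("side")
print(a["img"][257,145])
hsv=cv2.cvtColor(a["img"],cv2.COLOR_RGB2HSV); print(hsv[257,145])
h0=hsv[257,145].astype(int)
m=cv2.inRange(hsv,tuple(int(x) for x in (h0[0]-5,120,100)),(int(h0[0])+5,255,255)); m[:225]=0;m[290:]=0;m[:, :105]=0; m[:,190:]=0
c=max(cv2.findContours(m,0,1)[0],key=cv2.contourArea)
P=onz(a,c.reshape(-1,2).astype(float),0.004)[:,:2].astype(np.float32)
print("rest",cv2.minAreaRect(P),cv2.boxPoints(cv2.minAreaRect(P)).tolist())
cr=np.array([[90,249],[350,300],[390,82],[133,30]])/4+[350,135]-.4
Q=onz(a,cr,.15)[:,:2]
print("roof FL FR BR BL",Q, np.linalg.norm(np.diff(Q,axis=0),axis=1))
for i,j in((0,1),(3,2)):
    d=Q[i]-Q[j]; print("yaw y-axis",np.degrees(np.arctan2(-d[0],d[1])))
for i,j in((3,0),(2,1)):
    d=Q[i]-Q[j]; print("yaw x-axis",np.degrees(np.arctan2(d[1],d[0])))
re=onz(a,np.array([[64,470],[110,475]])/4+[350,135]-.4,.02);print("rail end",re,re.mean(0))
rb=onz(a,np.array([[86,347],[132,349]])/4+[350,135]-.4,.02);print("rail shadow line",rb.mean(0))
d=(rb-re).mean(0);print("yaw rail",np.degrees(np.arctan2(d[1],d[0])))
re2=onz(b,np.array([[437,297],[455,338]])/4+[225,255]-.4,.02);print("rail end side",re2,re2.mean(0))
# drawer face top edge at z=.087
dr=onz(a,np.array([[196,338],[305,358]])/4+[350,135]-.4,.087);print("drawer top front",dr)
for n,i in(("top",a),("side",b)):
    h=cv2.cvtColor(i["img"],cv2.COLOR_RGB2HSV)
    m=cv2.inRange(h,(5,170,100),(15,255,255)); 
    for c in cv2.findContours(m,0,2)[0]:
        if cv2.contourArea(c)>10: print(n,cv2.boundingRect(c))
E
```

```text
[176 172  88]
[ 29 128 176]
rest ((0.4262950122356415, 0.316170334815979), (0.1642504185438156, 0.10471807420253754), 78.95555877685547) [[0.3591729700565338, 0.24559661746025085], [0.46195152401924133, 0.22553572058677673], [0.49341705441474915, 0.38674405217170715], [0.3906385004520416, 0.4068049490451813]]
roof FL FR BR BL [[ 0.59556008 -0.305361  ]
 [ 0.56754557 -0.47364942]
 [ 0.71072181 -0.49878856]
 [ 0.73943422 -0.33079238]] [0.17060423 0.14536648 0.17043216]
yaw y-axis -9.451204516305543
yaw y-axis -9.698774523640894
yaw x-axis -10.02412906567166
yaw x-axis -9.958584867951432
rail end [[ 0.45835353 -0.30567987  0.02      ]
 [ 0.45572893 -0.33795206  0.02      ]] [ 0.45704123 -0.32181596  0.02      ]
rail shadow line [ 0.54478145 -0.3355927   0.02      ]
yaw rail -8.923571038911545
rail end side [[ 0.45955707 -0.3143006   0.02      ]
 [ 0.45524956 -0.34437924  0.02      ]] [ 0.45740332 -0.32933992  0.02      ]
drawer top front [[ 0.54665337 -0.38527916  0.087     ]
 [ 0.53528034 -0.45901837  0.087     ]]
side (376, 309, 10, 12)
```

```bash
cat >> h.py <<'E'
O=np.array([.604,-.349,0]); YAW=-9.7
def S(p=None,lean=None):
    Rz=R.from_euler("z",YAW,degrees=True)
    if lean is None: return O+Rz.apply(p)
    xs,ys,z=Rz.apply(np.eye(3)); t=np.radians(lean)
    return R.from_matrix(np.c_[np.cos(t)*xs+np.sin(t)*z,-ys,-np.cos(t)*z+np.sin(t)*xs])
def inst(p): return R.from_euler("z",YAW,degrees=True).inv().apply(np.array(p)-O)
def inc(P,Q,P0=None,Q0=None):
    s=arm.observe(); Q0=R.from_quat(s["tool_rot"]) if Q0 is None else Q0; P0=np.array(s["tcp_pos"]) if P0 is None else P0
    r=np.r_[Q0.inv().apply(P-P0)*100,(Q0.inv()*Q).as_rotvec(degrees=True)]; print(np.round(r,2).tolist()); return r
E
python3 - <<'E'
from h import *
d=arm.snapshot("wrist");print(np.round(d["T_tool_cam"],3).tolist(),d["vertical_fov"])
inc(S([-.13,-.086,.16]),S(lean=30)); inc(S([-.10,-.086,.045]),S(lean=30))
print(S([-.13,-.086,.16]),S([-.10,-.086,.045]))
E
```

```text
[[0.0, -0.967, -0.256, 0.074], [1.0, 0.0, -0.0, -0.0], [0.0, -0.256, 0.967, -0.179], [0.0, 0.0, 0.0, 1.0]] 58.61488082593322
[26.69, -9.2, 4.53, -8.5, 29.19, 31.62]
[29.22, -7.58, 16.03, -8.5, 29.19, 31.62]
[ 0.46136846 -0.41186688  0.16      ] [ 0.49093957 -0.41692156  0.045     ]
```

servo_tool:
  increments:
    - [[26.7,-9.2,4.5,-8.5,29.2,31.6,0],[26.7,-9.2,4.5,-8.5,29.2,31.6,0],[26.7,-9.2,4.5,-8.5,29.2,31.6,0],[26.7,-9.2,4.5,-8.5,29.2,31.6,0],[26.7,-9.2,4.5,-8.5,29.2,31.6,0],[26.7,-9.2,4.5,-8.5,29.2,31.6,0],[26.7,-9.2,4.5,-8.5,29.2,31.6,0],[26.7,-9.2,4.5,-8.5,29.2,31.6,0],[26.7,-9.2,4.5,-8.5,29.2,31.6,0],[26.7,-9.2,4.5,-8.5,29.2,31.6,0],[26.7,-9.2,4.5,-8.5,29.2,31.6,0],[26.7,-9.2,4.5,-8.5,29.2,31.6,0]]

```text
t: 1.35
tcp_pos: [0.4611, -0.4136, 0.1612]
tool_rot: [0.962, -0.082, 0.258, 0.023]
force: [0.9, -0.4, -0.3]
gripper_width: 0.188
grip_force: 0.0
```

```bash
python3 - <<'E'
from h import *
state(); w=snap("wrist","w1.png")
for n,p in (("slot",[0,0,.02]),("railend",[-.149,0,.02]),("railL",[-.149,.018,.02]),("fin top out",[-.048,0,.064]),("drawer top L",[-.05,-.046,.087]),("drawer top R",[-.05,-.126,.087]),("head",[-.016,0,.0925])): print(n,proj(w,S(p)).round())
E
```

```text
t 1.35 tcp [ 0.4611 -0.4136  0.1612] q [-1.103 -0.002  1.987  0.539  0.898  0.352] 
rot [[0.853, -0.17, 0.493], [-0.146, -0.985, -0.086], [0.501, 0.002, -0.866]] F [ 0.9 -0.4 -0.3] 0.1876041733123168 0.0
slot [[217. 174.]]
railend [[205. 355.]]
railL [[181. 355.]]
fin top out [[198. 209.]]
drawer top L [[258. 200.]]
drawer top R [[378. 200.]]
head [[190. 150.]]
```

View pics/w1.png

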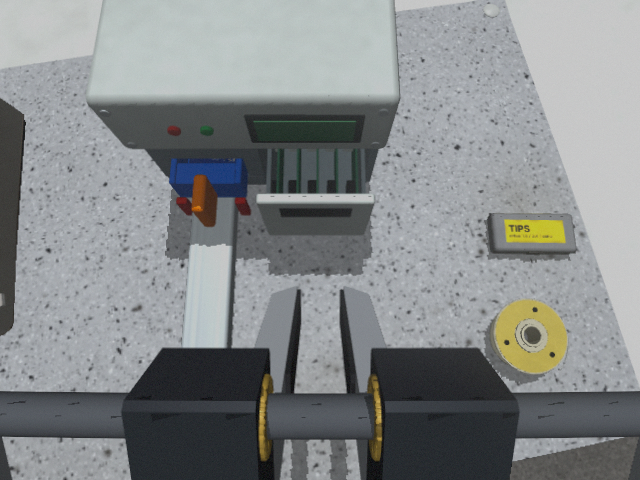

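The wrist view confirms the store pose. Drawer top edge (258–374, 197) and fin top (203,207) are within about 5 px of prediction. The reel and case are off to the right. Moving to the pre-push pose.

```bash
python3 - <<'E'
from h import *
inc(S([-.095,-.086,.038]),S(lean=30)); inc(S([-.02,-.086,.038]),S(lean=30))
inc(S([-.02,-.086,.038]),S(lean=30),S([-.095,-.086,.038]),S(lean=30))
E
```

```text
[-3.13, -0.18, 12.41, 0.1, -0.05, -0.02]
[3.36, -0.19, 16.16, 0.1, -0.05, -0.02]
[6.5, -0.0, 3.75, 0.0, 0.0, 0.0]
```

servo_tool:
  increments:
    - [[-1,-0.2,4,0,0,0,0],[-2.1,-0.2,8,0,0,0,0],[-3.1,-0.2,12.4,0,0,0,0],[-3.1,-0.2,12.4,0,0,0,0],[-2.3,-0.2,12.9,0,0,0,0],[-1.4,-0.2,13.4,0,0,0,0],[-0.5,-0.2,13.9,0,0,0,0],[0.1,-0.2,14.3,0,0,0,0],[0.5,-0.2,14.5,0,0,0,0],[0.9,-0.2,14.75,0,0,0,0],[1.3,-0.2,15,0,0,0,0],[1.75,-0.2,15.25,0,0,0,0],[2.2,-0.2,15.5,0,0,0,0],[2.6,-0.2,15.75,0,0,0,0]]

```text
t: 2.57
tcp_pos: [0.5621, -0.4271, 0.0372]
tool_rot: [0.962, -0.081, 0.258, 0.022]
force: [-1.7, 0.5, 0.4]
gripper_width: 0.004
grip_force: 1.0
```

```bash
python3 - <<'E'
from h import *
s=state(); print(inst(s["tcp_pos"])); w=snap("wrist","w2.png")
for p in ([-.05,-.046,.087],[-.008,-.046,.087],[-.008,-.126,.087],[-.016,-.08,.0925]): print(proj(w,S(p)).round())
E
```

```text
t 2.5667 tcp [ 0.5621 -0.4271  0.0372] q [-0.954  0.368  1.826  0.618  0.656  0.344] 
rot [[0.854, -0.168, 0.493], [-0.145, -0.986, -0.085], [0.5, 0.0, -0.866]] F [-1.7  0.5  0.4] 0.003968036839586025 1.0410858958493918
[-0.02810021 -0.08408315  0.03718467]
[[204. 352.]]
[[212. 229.]]
[[441. 229.]]
[[309. 247.]]
```

View pics/w2.png

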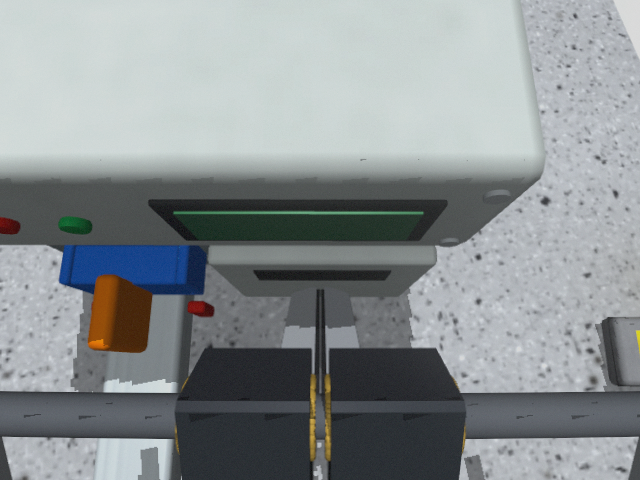

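The drawer is moving home with its face just under the head edge (210–435, 262). Pushing on in small steps.

servo_tool:
  increments:
    - [[0.25,0,0.15,0,0,0,0],[0.5,0,0.3,0,0,0,0],[0.75,0,0.43,0,0,0,0],[0.9,0,0.52,0,0,0,0],[1.05,0,0.6,0,0,0,0],[1.05,0,0.6,0,0,0,0]]

```text
t: 3.12
tcp_pos: [0.5737, -0.429, 0.0369]
tool_rot: [0.962, -0.081, 0.258, 0.022]
force: [-0.8, 0.7, 1.2]
gripper_width: 0.006
grip_force: 0.6
```

servo_tool:
  increments:
    - [[0.15,0,0.1,0,0,0,0],[0.3,0,0.2,0,0,0,0],[0.3,0,0.2,0,0,0,0]]

```text
t: 3.37
tcp_pos: [0.575, -0.4292, 0.0365]
tool_rot: [0.963, -0.08, 0.256, 0.021]
force: [-21.6, 5.1, 12.6]
gripper_width: 0.001
grip_force: 10.9
```

```bash
python3 - <<'E'
from h import *
s=state(); print(inst(s["tcp_pos"]))
E
```

```text
t 3.3667 tcp [ 0.575  -0.4292  0.0365] q [-0.938  0.391  1.794  0.602  0.658  0.372] 
rot [[0.856, -0.166, 0.49], [-0.144, -0.986, -0.082], [0.496, -0.001, -0.868]] F [-21.6   5.1  12.6] 0.0007428839000774948 10.902122254483402
[-0.01509249 -0.08392459  0.03647713]
```

Home at the stop: 21 N, with the TCP at x = -15 mm as predicted. Retreating and moving over to the fin.

servo_tool:
  increments:
    - [[-2.6,0,-1.5,0,0,0,0],[-5.2,0,-3,0,0,0,0],[-6.9,0,-4,0,0,0,0],[-5.2,0,-7,0,0,0,0],[-3.4,0,-10,0,0,0,0],[-3.4,-4,-10,0,0,0,40],[-3.4,-8,-10,0,0,0,40],[-3.4,-8.4,-10,0,0,0,40],[-3.4,-8.4,-10,0,0,0,40],[-3.4,-8.4,-10,0,0,0,40]]

```text
t: 4.2
tcp_pos: [0.5133, -0.3337, 0.1067]
tool_rot: [0.962, -0.081, 0.258, 0.022]
force: [-0.9, -0.3, -0.1]
gripper_width: 0.327
grip_force: 0.0
```

```bash
python3 - <<'E'
from h import *
s=state(); print(inst(s["tcp_pos"])); w=snap("wrist","w3.png")
for n,p in (("fin near top",[-.048,0,.064]),("fin far top",[-.02,0,.064]),("rail",[-.1,0,.02]),("dr",[-.008,-.086,.087])): print(n,proj(w,S(p)).round())
E
```

```text
t 4.2 tcp [ 0.5133 -0.3337  0.1067] q [-0.924  0.037  2.062  0.546  0.72   0.458] 
rot [[0.853, -0.168, 0.494], [-0.145, -0.986, -0.085], [0.501, 0.001, -0.866]] F [-0.9 -0.3 -0.1] 0.3266012934849621 0.0
[-0.09200819 -0.00024923  0.10674499]
fin near top [[320. 239.]]
fin far top [[320. 193.]]
rail [[320. 336.]]
dr [[478. 157.]]
```

View pics/w3.png

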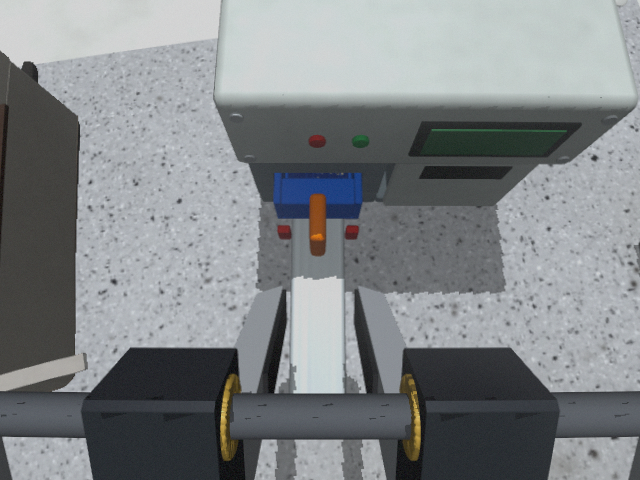

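The fin is at (318,196–237) with the rail centred on 318, the tongues have dropped and the drawer is shut. I'll fit the rail's yaw and centre from this same picture.

```bash
python3 - <<'E'
from h import *
w=snap("wrist"); g=w["img"].astype(int)
hs=cv2.cvtColor(w["img"],cv2.COLOR_RGB2HSV)
pts=[]
for v in range(285,390,3):
    r=g[v,288:350].min(1).astype(float); gr=np.diff(g[v,280:356].sum(1).astype(float))
    m=np.where(g[v,280:356].min(1)>205)[0]+280
    if len(m)>20: pts.append((v,m.min(),m.max(),(m.min()+m.max()+0)/2))
pts=np.array(pts); print(pts[::5])
P=np.array([inst(q) for q in onz(w,pts[:,[3,0]],.02)]); k=np.polyfit(P[:,0],P[:,1],1); print("rail centre y at x=0,-.1",np.polyval(k,[0,-.1]),"dyaw",np.degrees(np.arctan(k[0])))
W=[np.linalg.norm(a-b) for a,b in zip(onz(w,pts[:,[1,0]],.02),onz(w,pts[:,[2,0]],.02))];print("width",np.mean(W))
m=cv2.inRange(hs,(5,150,60),(16,255,255)); 
c=max(cv2.findContours(m,0,1)[0],key=cv2.contourArea); x,y,ww,h=cv2.boundingRect(c); print(x,y,ww,h)
top=[(vv,np.where(m[vv]>0)[0].mean()) for vv in (y+5,y+h//2,y+h-22)]
for vv,u in top: print(vv,u,inst(onz(w,[u,vv],.064)[0]))
E
```

```text
[[285. 294. 338. 316.]
 [300. 294. 338. 316.]
 [315. 294. 338. 316.]
 [330. 293. 339. 316.]]
rail centre y at x=0,-.1 [0.00230542 0.00175587] dyaw 0.31486369487720645
width 0.029167491176167338
309 194 15 49
199 316.0 [-0.02375266  0.00170937  0.064     ]
218 316.0 [-0.03554214  0.0016804   0.064     ]
221 316.0 [-0.03737646  0.00167592  0.064     ]
```

servo_tool:
  increments:
    - [[0.8,-0.1,2.5,0,0,0,30],[1.7,-0.2,5,0,0,0,30],[1.7,-0.2,6.5,0,0,0,30],[1.7,-0.2,8,0,0,0,30],[1.7,-0.2,9,0,0,0,30],[1.7,-0.2,9,0,0,0,30]]

```text
t: 4.8
tcp_pos: [0.5717, -0.3421, 0.0345]
tool_rot: [0.963, -0.082, 0.257, 0.021]
force: [-0.2, 0.8, -0.3]
gripper_width: 0.299
grip_force: 0.0
```

```bash
python3 - <<'E'
from h import *
s=state(); print(inst(s["tcp_pos"])); w=snap("wrist","w4.png")
E
```

```text
t 4.8 tcp [ 0.5717 -0.3421  0.0345] q [-0.844  0.281  1.946  0.606  0.58   0.44 ] 
rot [[0.855, -0.169, 0.491], [-0.148, -0.986, -0.083], [0.498, -0.002, -0.867]] F [-0.2  0.8 -0.3] 0.2990154800587086 0.0
[-0.0330173   0.0014025   0.03445469]
```

View pics/w4.png

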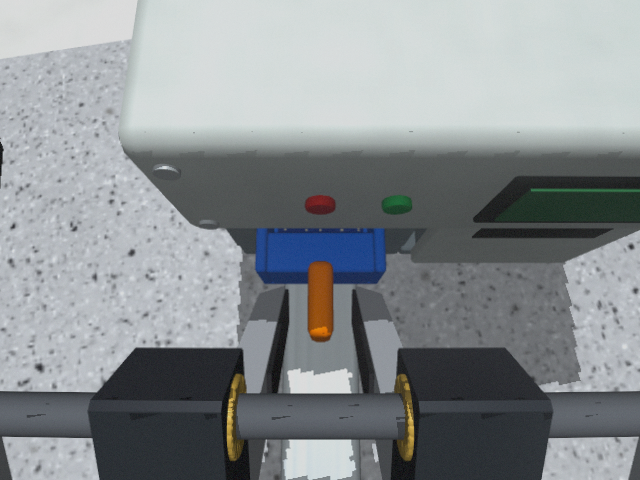

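The fin (320, 265–340) is centred between the pads, clear of the tray wall. Closing, then starting the draw.

servo_tool:
  increments:
    - [[0,0,0,0,0,0,0],[0,0,0,0,0,0,0],[0,0,0,0,0,0,0],[0,0,0,0,0,0,0],[0,0,0,0,0,0,0],[0,0,0,0,0,0,0]]

```text
t: 5.35
tcp_pos: [0.5723, -0.3423, 0.038]
tool_rot: [0.962, -0.081, 0.258, 0.023]
force: [-4.3, -0.7, 5.0]
gripper_width: 0.107
grip_force: 30.0
```

servo_tool:
  increments:
    - [[-0.09,0,-0.05,0,0,0,0],[-0.26,0,-0.15,0,0,0,0],[-0.43,0,-0.25,0,0,0,0],[-0.61,0,-0.35,0,0,0,0],[-0.87,0,-0.5,0,0,0,0],[-1.13,0,-0.65,0,0,0,0],[-1.3,0,-0.75,0,0,0,0]]

```text
t: 5.93
tcp_pos: [0.5577, -0.3396, 0.0379]
tool_rot: [0.962, -0.082, 0.259, 0.023]
force: [3.2, -1.2, 4.7]
gripper_width: 0.105
grip_force: 30.0
```

```bash
python3 - <<'E'
from h import *
s=state(); print(inst(s["tcp_pos"]),s["wrist_torque"])
E
```

```text
t 5.9333 tcp [ 0.5577 -0.3396  0.0379] q [-0.861  0.248  1.981  0.619  0.582  0.411] 
rot [[0.853, -0.169, 0.494], [-0.145, -0.986, -0.086], [0.502, 0.001, -0.865]] F [ 3.2 -1.2  4.7] 0.1047891416592407 30.00083237886429
[-0.0472349   0.00150136  0.03790382] [-0.12566061 -0.94959171 -0.01735798]
```

servo_tool:
  increments:
    - [[-0.35,0,-0.2,0,0,0,0],[-0.78,0,-0.45,0,0,0,0],[-1.21,0,-0.7,0,0,0,0],[-1.65,0,-0.95,0,0,0,0],[-2.08,0,-1.2,0,0,0,0],[-2.51,0,-1.45,0,0,0,0],[-2.94,0.01,-1.7,0,0,0,0],[-3.38,0.01,-1.95,0,0,0,0],[-3.81,0.01,-2.2,0,0,0,0],[-3.9,0.01,-2.25,0,0,0,0]]

```text
t: 6.77
tcp_pos: [0.5129, -0.3321, 0.0379]
tool_rot: [0.962, -0.082, 0.259, 0.023]
force: [5.4, -0.4, 6.0]
gripper_width: 0.103
grip_force: 30.0
```

servo_tool:
  increments:
    - [[-0.35,0,-0.2,0,0,0,0],[-0.78,0,-0.45,0,0,0,0],[-1.21,0,-0.7,0,0,0,0],[-1.65,0,-0.95,0,0,0,0],[-2.08,0,-1.2,0,0,0,0],[-2.51,0,-1.45,0,0,0,0],[-2.94,0.01,-1.7,0,0,0,0],[-3.38,0.01,-1.95,0,0,0,0],[-3.81,0.01,-2.2,0,0,0,0],[-3.98,0.01,-2.3,0,0,0,0],[-3.98,0.01,-2.3,0,0,0,0]]

```text
t: 7.68
tcp_pos: [0.4675, -0.3244, 0.0379]
tool_rot: [0.962, -0.082, 0.259, 0.022]
force: [-2.2, 0.1, 11.4]
gripper_width: 0.106
grip_force: 30.0
```

```bash
python3 - <<'E'
from h import *
s=state(); print(inst(s["tcp_pos"]),s["wrist_torque"]); w=snap("wrist","w5.png")
E
```

```text
t 7.6833 tcp [ 0.4675 -0.3244  0.0379] q [-0.995  0.08   2.178  0.682  0.623  0.234] 
rot [[0.853, -0.169, 0.494], [-0.146, -0.986, -0.085], [0.501, 0.001, -0.865]] F [-2.2  0.1 11.4] 0.10634762956040733 30.002443492412567
[-0.13864832  0.00127322  0.03786154] [ 0.0465877  -0.72860452  0.05793089]
```

View pics/w5.png

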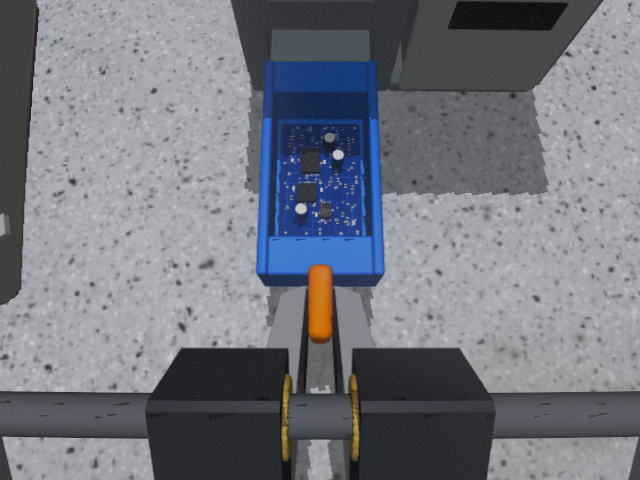

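The tray is fully out. Its rear edge at v≈62 is clear of the slot, and the board is in place. Releasing the fin and backing off.

servo_tool:
  increments:
    - [[0,0,0,0,0,0,30],[0,0,0,0,0,0,30],[0,0,0,0,0,0,30],[0,0,0,0,0,0,30],[0,0,-1.5,0,0,0,30],[0,0,-4,0,0,0,50],[0,0,-8,0,0,0,85],[0,0,-12,0,0,0,85],[0,0,-13,0,0,0,85],[0,0,-13,0,0,0,85]]

```text
t: 8.57
tcp_pos: [0.4034, -0.3145, 0.1527]
tool_rot: [0.962, -0.081, 0.259, 0.025]
force: [0.6, -0.7, -0.2]
gripper_width: 0.621
grip_force: 0.0
```

```bash
python3 - <<'E'
from h import *
s=state(); print(inst(s["tcp_pos"]))
w=snap("wrist","w6.png"); hs=cv2.cvtColor(w["img"],cv2.COLOR_RGB2HSV)
m=cv2.inRange(hs,(105,120,50),(125,255,255)); c=max(cv2.findContours(m,0,1)[0],key=cv2.contourArea)
P=np.array([inst(q) for q in onz(w,c.reshape(-1,2).astype(float),.05)])[:,:2].astype(np.float32)
print("tray rim (store)",cv2.minAreaRect(P),cv2.boundingRect(c))
inc(S([-.072,.0015,.12]),S(lean=0)); inc(S([-.072,.0015,.0235]),S(lean=0))
E
```

```text
t 8.5667 tcp [ 0.4034 -0.3145  0.1527] q [-1.121 -0.3    2.265  0.537  0.92   0.343] 
rot [[0.852, -0.169, 0.495], [-0.143, -0.986, -0.09], [0.503, 0.006, -0.864]] F [ 0.6 -0.7 -0.2] 0.6205347582145195 0.0
[-2.03523445e-01  1.67837386e-04  1.52686456e-01]
tray rim (store) ((-0.07673880457878113, 0.0016521643847227097), (0.05561293289065361, 0.11661167442798615), 89.8741683959961) (280, 91, 76, 140)
[9.88, -0.05, 9.24, 0.15, -30.09, 0.02]
[5.04, -0.07, 17.59, 0.15, -30.09, 0.02]
```

servo_tool:
  increments:
    - [[3.3,0,3.1,0,-10,0,85],[6.6,0,6.2,0,-20,0,85],[9.9,-0.1,9.2,0,-30,0,85],[9.9,-0.1,9.2,0.1,-30,0,85],[9.9,-0.1,9.2,0.1,-30,0,85],[9.9,-0.1,9.2,0.1,-30.1,0,85],[9.9,-0.1,9.2,0.1,-30.1,0,85],[9.9,-0.1,9.2,0.1,-30.1,0,85]]

```text
t: 9.28
tcp_pos: [0.5323, -0.3332, 0.1175]
tool_rot: [0.996, -0.084, -0.001, -0.002]
force: [-0.6, -0.1, -0.6]
gripper_width: 0.848
grip_force: 0.0
```

```bash
python3 - <<'E'
from h import *
s=state(); print(inst(s["tcp_pos"]))
inc(S([-.072,.0016,.0235]),S(lean=0))
w=snap("wrist","w7.png"); hs=cv2.cvtColor(w["img"],cv2.COLOR_RGB2HSV)
E
```

```text
t 9.2833 tcp [ 0.5323 -0.3332  0.1175] q [-7.400e-01  2.870e-01  1.677e+00  1.000e-03  1.183e+00  9.990e-01] 
rot [[0.986, -0.168, -0.003], [-0.168, -0.986, 0.004], [-0.003, -0.003, -1.0]] F [-0.6 -0.1 -0.6] 0.8484117830258232 0.0
[-0.07335662  0.00350937  0.11754718]
[0.16, 0.22, 9.4, -0.18, 0.18, 0.05]
```

View pics/w7.png

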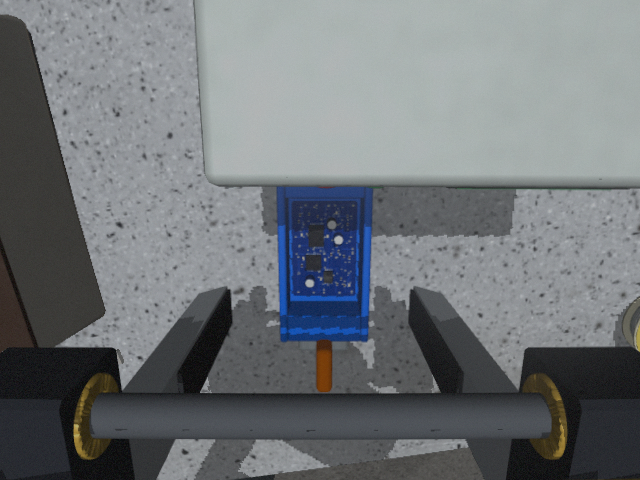

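The tray (278–372) is straddled, 2 mm to tool +y. Lowering with that correction and gripping.

servo_tool:
  increments:
    - [[0.1,0.2,2,0,0,0,85],[0.1,0.2,4.5,0,0,0,85],[0.1,0.2,7,0,0,0,85],[0.1,0.2,8.5,0,0,0,85],[0.1,0.2,9.4,0,0,0,85],[0.1,0.2,9.4,0,0,0,85]]

```text
t: 9.83
tcp_pos: [0.5323, -0.3353, 0.0237]
tool_rot: [0.996, -0.085, -0.002, -0.002]
force: [0.5, 0.5, 0.6]
gripper_width: 0.856
grip_force: 0.0
```

servo_tool:
  increments:
    - [[0,0,0,0,0,0,60],[0,0,0,0,0,0,50],[0,0,0,0,0,0,40],[0,0,0,0,0,0,40],[0,0,0,0,0,0,40],[0,0,0,0,0,0,40],[0,0,0,0,0,0,40],[0,0,0,0,0,0,40]]

```text
t: 10.5
tcp_pos: [0.5349, -0.3366, 0.0268]
tool_rot: [0.996, -0.084, 0.0, -0.0]
force: [-0.8, 1.7, 5.4]
gripper_width: 0.591
grip_force: 30.0
```

Gripped (55.6 mm). Lifting slightly, drawing away from the head, then rising.

servo_tool:
  increments:
    - [[0,0,-0.3,0,0,0,40],[0,0,-0.8,0,0,0,40],[0,0,-1.4,0,0,0,40],[-0.6,0,-1.6,0,0,0,40],[-1.6,0,-1.8,0,0,0,40],[-3,0,-2.2,0,0,0,40],[-4.8,0.2,-3.2,0,0,0,40],[-6.8,0.3,-4.4,0,0,0,40],[-8.8,0.4,-5.8,0,0,0,40],[-10.8,0.5,-7.2,0,0,0,40],[-12.8,0.6,-8.4,0,0,0,40],[-14.4,0.7,-9.2,0,0,0,40],[-15.8,0.8,-9.5,0,0,0,40],[-16.5,0.8,-9.5,0,0,0,40],[-16.5,0.8,-9.5,0,0,0,40]]

```text
t: 11.75
tcp_pos: [0.3687, -0.3158, 0.1203]
tool_rot: [0.996, -0.085, -0.001, -0.001]
force: [1.0, 0.6, -4.2]
gripper_width: 0.594
grip_force: 30.0
```

```bash
python3 - <<'E'
from h import *
state(); w=snap("wrist","w8.png"); b=snap("side","s8.png"); cv2.imwrite("pics/c8.png",np.hstack([cv2.resize(w["img"],(400,300)),cv2.resize(b["img"],(400,300))])[:,:,::-1])
E
```

```text
t 11.75 tcp [ 0.3687 -0.3158  0.1203] q [-0.942 -0.046  2.037 -0.     1.153  0.799] 
rot [[0.986, -0.169, -0.002], [-0.169, -0.986, 0.002], [-0.002, -0.002, -1.0]] F [ 1.   0.6 -4.2] 0.594374027690977 29.998444318771362
```

View pics/c8.png

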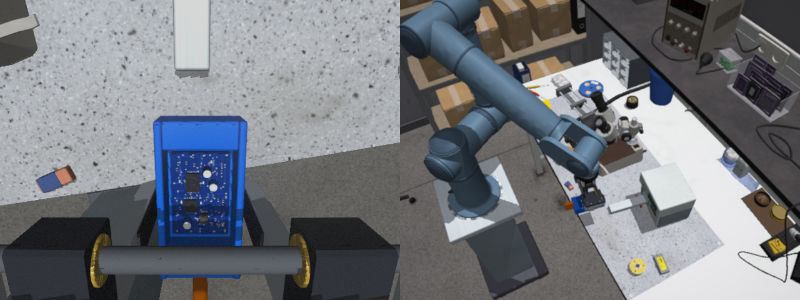

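The tray is held level with the board in it. Carrying it round along x ≈ 0.37.

servo_tool:
  increments:
    - [[-0.2,-1,0,0,0,0,40],[-0.5,-3,0,0,0,0,40],[-0.9,-5.5,0,0,0,0,40],[-1.4,-8.5,0,0,0,0,40],[-2,-11.5,0,0,0,0,40],[-2.5,-14.5,0,0,0,0,40],[-3,-17.5,0,0,0,0,40],[-3.5,-20.5,0,0,0,0,40],[-4,-23.5,0,0,0,0,40],[-4.5,-26.5,0,0,0,0,40],[-5,-29.5,0,0,0,0,40],[-5.5,-32.5,0,0,0,0,40],[-6,-35.5,0,0,0,0,40],[-6.5,-38.5,0,0,0,0,40],[-7,-41.5,0,0,0,0,40],[-7.5,-44.5,0,0,0,0,40],[-8,-47.5,0,0,0,0,40],[-8.4,-50.5,0,0,0,0,40],[-8.6,-52.5,0,0,0,0,40],[-8.7,-53.5,0,0,0,0,40]]

```text
t: 13.52
tcp_pos: [0.3734, 0.2283, 0.1211]
tool_rot: [0.997, -0.082, -0.001, -0.001]
force: [-0.1, -0.0, -3.3]
gripper_width: 0.596
grip_force: 30.0
```

```bash
python3 - <<'E'
from h import *
s=state()
w=snap("wrist","w9.png"); hs=cv2.cvtColor(w["img"],cv2.COLOR_RGB2HSV)
m=cv2.inRange(hs,(22,110,80),(34,255,255)); c=max(cv2.findContours(m,0,1)[0],key=cv2.contourArea)
P=onz(w,c.reshape(-1,2).astype(float),.004)[:,:2].astype(np.float32); print(cv2.minAreaRect(P),cv2.boundingRect(c))
Q=R.from_euler("z",79,degrees=True)*R.from_euler("x",180,degrees=True)
inc(np.array([.426,.316,.12]),Q)
E
```

```text
t 13.5167 tcp [0.3734 0.2283 0.1211] q [ 0.287 -0.175  2.153  0.003  1.166  2.021] 
rot [[0.986, -0.164, -0.002], [-0.164, -0.986, 0.002], [-0.002, -0.001, -1.0]] F [-0.1 -0.  -3.3] 0.5956732118061474 29.99866157770157
((0.4260352551937103, 0.3174455165863037), (0.16886213421821594, 0.10914376378059387), 78.68644714355469) (53, 105, 252, 162)
[3.73, -9.5, 0.13, -0.19, 0.01, -88.44]
```

The rest plate measured up close is at (0.426, 0.317), yaw 78.7°, and its size checks. Turning over it.

servo_tool:
  increments:
    - [[0.2,-1,0,0,0,-1,40],[0.5,-2.5,0,0,0,-4,40],[1,-4.5,0,-0.1,0,-8,40],[1.5,-6,0,-0.1,0,-13,40],[2,-7.5,0,-0.1,0,-18,40],[2.5,-8.5,0,-0.1,0,-23,40],[3,-9.2,0,-0.1,0,-29,40],[3.4,-9.6,0,-0.1,0,-35,40],[3.7,-9.8,0,-0.2,0,-41,40],[3.7,-9.8,0,-0.2,0,-47,40],[3.7,-9.8,0,-0.2,0,-53,40],[3.7,-9.8,0,-0.2,0,-59,40],[3.7,-9.8,0,-0.2,0,-65,40],[3.7,-9.8,0,-0.2,0,-71,40],[3.7,-9.8,0,-0.2,0,-77,40],[3.7,-9.8,0,-0.2,0,-82,40],[3.7,-9.8,0,-0.2,0,-86,40],[3.7,-9.8,0,-0.2,0,-88.1,40],[3.7,-9.8,0,-0.2,0,-88.1,40],[3.7,-9.8,0,-0.2,0,-88.1,40]]

```text
t: 15.23
tcp_pos: [0.4273, 0.3154, 0.1212]
tool_rot: [0.775, 0.632, -0.0, 0.001]
force: [-0.3, 1.0, -3.9]
gripper_width: 0.595
grip_force: 30.0
```

```bash
python3 - <<'E'
from h import *
s=state(); print(R.from_quat(s["tool_rot"]).as_euler("zyx",degrees=True))
w=snap("wrist","w10.png"); hs=cv2.cvtColor(w["img"],cv2.COLOR_RGB2HSV)
m=cv2.inRange(hs,(105,120,50),(125,255,255)); c=max(cv2.findContours(m,0,1)[0],key=cv2.contourArea)
zb=s["tcp_pos"][2]-.0068+.03
P=onz(w,c.reshape(-1,2).astype(float),zb)[:,:2].astype(np.float32); print("tray",cv2.minAreaRect(P),cv2.boundingRect(c))
Q=R.from_euler("z",78.7,degrees=True)*R.from_euler("x",180,degrees=True)
inc(np.array([.4263,.3189,.0108]),Q)
E
```

```text
t 15.2333 tcp [0.4273 0.3154 0.1212] q [ 0.423  0.062  1.926 -0.002  1.154  0.627] 
rot [[0.202, 0.979, 0.0], [0.979, -0.202, -0.001], [-0.001, 0.0, -1.0]] F [-0.3  1.  -3.9] 0.5946245544863559 29.99874383211136
[-7.83462499e+01  8.61023228e-03  1.79917238e+02]
tray ((0.4300611615180969, 0.32887008786201477), (0.08473340421915054, 0.05550561100244522), 78.26271057128906) (245, 188, 151, 206)
[0.33, -0.17, 11.05, 0.03, 0.07, -0.35]
```

View pics/w10.png

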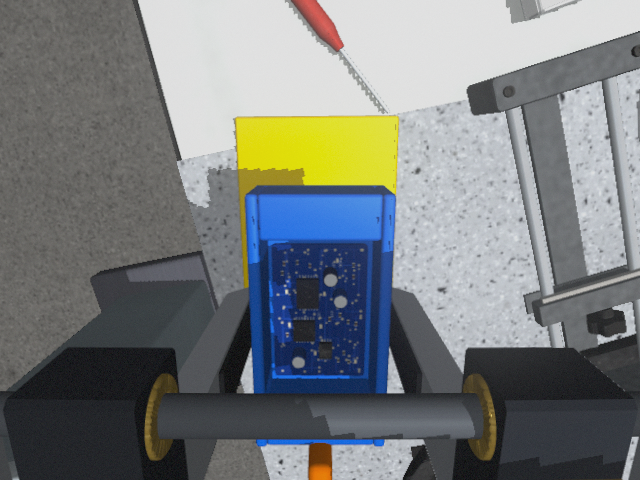

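The tray is over the yellow plate, within 2 mm of centre, with the board inside. Lowering slowly.

servo_tool:
  increments:
    - [[0,0,1,0,0,-0.2,40],[0.1,-0.1,2.5,0,0,-0.3,40],[0.1,-0.2,4.5,0,0,-0.3,40],[0.1,-0.2,6.5,0,0,-0.3,40],[0.1,-0.2,8,0,0,-0.3,40],[0.1,-0.2,9.2,0,0,-0.3,40],[0.1,-0.2,10,0,0,-0.3,40],[0.1,-0.2,10.4,0,0,-0.3,40],[0.1,-0.2,10.6,0,0,-0.3,40],[0.1,-0.2,10.7,0,0,-0.3,40],[0.1,-0.2,10.7,0,0,-0.3,40]]

```text
t: 16.2
tcp_pos: [0.426, 0.3174, 0.0151]
tool_rot: [0.773, 0.634, 0.0, 0.001]
force: [0.4, -0.9, -4.2]
gripper_width: 0.593
grip_force: 30.0
```

servo_tool:
  increments:
    - [[0,0,0.05,0,0,0,40],[0,0,0.1,0,0,0,40],[0,0,0.15,0,0,0,40],[0,0,0.2,0,0,0,40],[0,0,0.25,0,0,0,40],[0,0,0.3,0,0,0,40],[0,0,0.3,0,0,0,40]]

```text
t: 16.78
tcp_pos: [0.4253, 0.3171, 0.0114]
tool_rot: [0.773, 0.634, -0.0, 0.001]
force: [-0.6, -0.0, -4.1]
gripper_width: 0.593
grip_force: 30.0
```

servo_tool:
  increments:
    - [[0,0,0.04,0,0,0,40],[0,0,0.08,0,0,0,40],[0,0,0.12,0,0,0,40],[0,0,0.12,0,0,0,40]]

```text
t: 17.12
tcp_pos: [0.4255, 0.3172, 0.0108]
tool_rot: [0.773, 0.634, -0.0, 0.001]
force: [-2.4, -1.9, 3.1]
gripper_width: 0.594
grip_force: 30.0
```

Touched down. Releasing and lifting away.

servo_tool:
  increments:
    - [[0,0,0,0,0,0,62],[0,0,0,0,0,0,66],[0,0,0,0,0,0,72],[0,0,0,0,0,0,80],[0,0,0,0,0,0,80],[0,0,0,0,0,0,80],[0,0,-1,0,0,0,80],[0,0,-3,0,0,0,80],[0,0,-6,0,0,0,80],[0,0,-9,0,0,0,80],[0,0,-12,0,0,0,80],[-2,0,-15,0,0,0,80],[-4,0,-17,0,0,0,80],[-4,0,-17,0,0,0,80],[-4,0,-17,0,0,0,80]]

```text
t: 18.37
tcp_pos: [0.4183, 0.2781, 0.1822]
tool_rot: [0.773, 0.634, 0.002, 0.001]
force: [0.3, -0.3, -0.0]
gripper_width: 0.798
grip_force: 0.0
```

```bash
python3 - <<'E'
from h import *
s=state(); w=snap("wrist"); b=snap("top"); sd=snap("side")
cv2.imwrite("pics/f.png",np.hstack([cv2.resize(w["img"],(400,300)),cv2.resize(b["img"][130:290,280:493],(400,300))])[:,:,::-1])
hs=cv2.cvtColor(w["img"],cv2.COLOR_RGB2HSV)
m=cv2.inRange(hs,(105,120,50),(125,255,255)); c=max(cv2.findContours(m,0,1)[0],key=cv2.contourArea)
P=onz(w,c.reshape(-1,2).astype(float),.034)[:,:2].astype(np.float32); print("tray",cv2.minAreaRect(P),cv2.boundingRect(c))
E
```

```text
t 18.3667 tcp [0.4183 0.2781 0.1822] q [ 3.610e-01 -8.600e-02  1.954e+00 -1.000e-03  1.270e+00  5.590e-01] 
rot [[0.196, 0.981, 0.004], [0.981, -0.196, 0.0], [0.001, 0.004, -1.0]] F [ 0.3 -0.3 -0. ] 0.7983587447926663 0.0
tray ((0.4252021610736847, 0.31657931208610535), (0.1075473502278328, 0.05493759363889694), 78.6992416381836) (281, 110, 75, 143)
```

View pics/f.png

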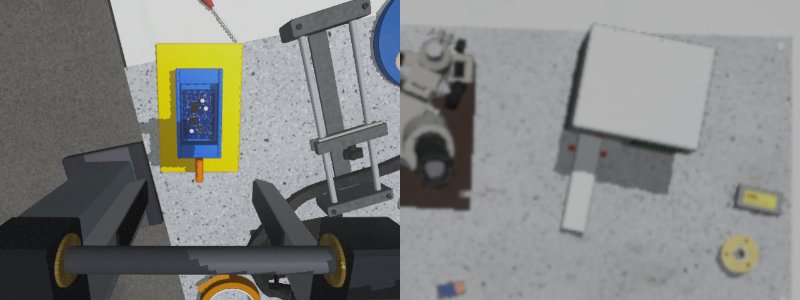

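The tray lies flat on the rest plate within 1 mm of centre at yaw 78.7°, with the board in it. The drawer is shut and the bystanders are undisturbed.

```bash
python3 -c "
from rig import arm
print(arm.hand_in())"
```

```text
the job is handed in; nothing more can be done
None
```

I handed the job in after about 18 s of robot time: the drawer is shut, and the tray lies flat on the yellow rest plate, within about 1 mm of its middle and lengthwise, with the board still in it and everything else left where it was.

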